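Drift a jammed slug out of a clamp tube

ROBOT

A 7-joint arm with a two-finger parallel gripper is mounted at the origin on a cart in front of the work surface, level with it; the furniture and walls round the work are solid. World frame = base frame: x ahead of the robot, y to its left, z up, the work surface at z = 0. Lengths are in mm, angles in rad, forces in N, time in s.
With the tool pointing down it reaches from about 400 to 850 mm from the base axis. Payload 4.5 kg.
Tool frame: the origin (TCP) lies midway between the tips of the shut fingers; the grasp point (between the pads) lies 19 mm behind it; z points along the fingers, y is the line along which they close (so a half turn about z gives the same grasp; the last joint's range is limited). The gripper opens to 85 mm and grips with 20 to 120 N. Pads are 22 mm wide; open, the fingers measure 114 mm over their backs; the gripper's body (76 mm by 85 mm) begins 54 mm behind the grasp point. The pads swing forward as they close: fully open they stand 13 mm farther back than shut.
Start: joints at [-1.123, 0.689, -0.195, 1.565, 0.157, 0.902, -0.215], TCP at [251.292, 572.284, 201.717] pointing down, gripper open.
Joint ranges: [-3.01, 3.01], [-0.46, 2.08], [-1.47, 1.51], [0.13, 2.56], [-1, 4.14], [0.04, 2.09], [-2.66, 2.66]. Speed limits (rad/s): [2.57, 2.57, 3.14, 3.14, 3.14, 3.14, 3.14].

INTERFACE

Orientations are given as a unit quaternion [w, x, y, z].
In Python, from cell import manip, cams, ticket, trace, tip_of gives the robot as it stands.
- The arm moves only by the shell command python3 -m jog 'ROWS' [FORCE]. ROWS is JSON, a list of rows, each a list of 5 numbers: the opening, from 0 (shut) to 1 (fully open), then the shift along the tool's x, y, z scaled (see below), then the turn about the tool's z scaled (see below). In form: [[gripper, x, y, z, spin], ...]. A call has 1 to 20 rows; each row shifts and turns the commanded pose from where the row before left it, along the tool's axes as they then stand; what a row does not reach is not made up. The controller multiplies each number of a shift by 4 cm and each number of a turn by 10 degrees. A row lasts 1/8 s, in which the tool goes at most 62.5 mm and 10.7 degrees, less where a joint would pass 70% of its speed; a pose out of reach is approached as far as the arm can. A call with a number of a shift or a turn outside -1 to 1 is refused whole. A call with a gripper value outside its range is refused whole. The fingers move at their own pace and stop on an object; FORCE is the grip in N (left out, the last holds). Time passes only in rows, so rows that do not move let the fingers close. It gives the time, the measured TCP pose, the force, the opening and the grip force at its end, in the units of the state.
- manip.read_state(): the state, without advancing time (a new reading comes with each control period).
- cams.get_image(name): name is "scene" or "top" or "wrist"; returns (picture, depth): 420x560x3 uint8, red, green, blue; 420x560 float32, mm along the optical axis (not along the pixel's ray), 0 where there is no reading.
- cams.camera_params(name): a dict with "fov_y" (degrees; the focal length in pixels is half the picture's height over the tangent of half this angle, whatever the lens; pixels are square), "cx", "cy" (the principal point, pixels), "D" ([k1, k2, p1, p2, k3] as OpenCV has them; the pictures are not rectified), "camera_from_world" (4x4, takes a point from world to camera coordinates); the wrist camera has in their place "T_tool_cam" (4x4, takes a point from camera to tool coordinates, whose origin is the TCP and whose axes are the flange's). Camera axes: x right, y down, z forward; pixel columns grow to the right and rows downward; lengths in mm; the calibration is good to about 2 mm. A picture is of the moment at which its call begins: read the wrist's pose just before it. camera_params takes no time and is no camera call.
- ticket.finish_job(): hands the job in; it is judged then, once.
Trained networks look in the newest picture that a camera, given by its name, has taken for a name from the list of things; names that differ only in an ending like _2 or _b are one class to them, and where a whole thing is asked for, a point or a joint stands for the part that bears it (a point fixed in the world has none). Each returns a list of dicts, best first, with "p" (0 to 1); they miss things now and then, are a little off and sometimes report something else, mostly with a low value. They report only what shows in the picture. A call takes as long as a camera call.
- trace(query, camera): "pixels" (420x560 bool, what is visible of it).
- tip_of(query, camera): "at" ([x, y, z] in mm, in the coordinates of the camera as it stood for that picture, good to about 4 mm: a listed point, or the origin of a listed thing).
The state is a dict: "t": time; "q": joint angles; "joint_vel": joint speeds; "tau": joint torques, N m; "ee_pos": TCP position; "tool_rot": TCP orientation; "force": force on the tool from outside, world axes, zero at the start; "ft_torque": the same for the moment, N m; "width": finger opening in mm; "grip_force": force on a finger pad.
Only numpy, scipy, OpenCV 4.12 (cv2) and the standard library are available. Lean on these libraries where they do the work, as an engineer would, in place of code of your own. Each camera call takes 0.05 s, during which the arm holds its last target. There are 200 camera calls.

TASK

Take the push rod from its cradle, find the push-out hole in the tube's end ring by feel and push the rod through it, so that the brass slug jammed in the tube comes out at the far end into the catch tray. Be gentle: never press the rod against the stand or the slug with more than about 20 newtons, and do not touch the slug with the fingers. Then draw the rod out and lay it back in its cradle as you found it, leaving the clamping fork and the tape roll where they are.

Things in the scene. Friction and masses are not known exactly. Their poses are not given: they have to be found in the camera images.
- stand: Fixed stand: aluminium base 143 x 84 x 8 mm, carrying a level rectangular aluminium tube 36 wide x 38 high whose near end is closed by a dark steel end ring, a disc with a round push-out hole; behind the tube's far end an open catch tray. Origin on the table under the tube's axis, below the ring's front face; x is the push direction, along the tube away from the robot, y left, z up.
- tube_axis (a point): Point in the end ring's front face on the tube's axis, 60 mm above the table. The ring (56 mm across, 5 thick, hole of 13 mm diameter in its middle) is clamped off this axis: the hole's centre lies 5 mm from this point, anywhere from straight left over straight below to straight right of it. That direction is not reported: see it or feel for it. The ring stays put in use.
- tube_exit (a point): Centre line of the tube's open far end, 65 mm along x from tube_axis; bring the rod's tip to this distance or up to 10 mm beyond to push the slug right out. The tube runs x = 5 to 65 mm from the ring's face; bore 28 wide, 48 to 78 mm above the table; the rod may stay off-centre, as the hole guides it.
- slug: Loose brass block 34 long (x) x 26 wide x 24 mm high, inside the tube; origin at its centre. Its near face starts 6 to 17 mm behind the ring's front face. A sprung leaf in the roof of the bore pinches it, so that it takes roughly 3 to 12 N to slide.
- slug_center (a point): Centre of the slug.
- tray (a point): Centre of the catch tray's inner floor, 107 mm along x from the stand's origin. The tray is 80 long (x) x 76 mm wide, walls 3 mm, rim 30 mm above the table.
- push_rod: Push rod, about 90 g, lying level in its cradle: black square handle 60 x 16 x 16 mm with a 12 mm steel pommel behind it and a round steel shank of 9 mm diameter and 85 mm length in front; it balances at the handle's centre. Origin at the centre of the handle; x points along the rod to the tip, z up.
- rod_grip (a point): Centre of the handle of the push rod, 45 mm above the table at the start: grasp here from above across the 16 mm width (y); 20 mm either way along the handle is free.
- rod_tip (a point): Centre of the shank's flat end, 115 mm along x from rod_grip.
- cradle: Fixed cradle of the rod: base 150 x 50 x 8 mm (x = -45 to 105 mm) with two black notched supports, at x = -25 mm under the handle's rear end (notch floor 20 mm wide) and x = 79 mm under the shank (notch floor 12 mm wide); the notches splay open upwards to about 53 mm above the table. Origin on the table below the handle's centre; x along the rod to its tip, z up.
- cradle_seat (a point): Point 45 mm above the cradle's origin: where the centre of the handle lies when the rod is home, its x along the cradle's x.
- clamp_fork: Bystander: flat grey slotted clamping fork 33 x 67 x 8 mm lying on the table; origin under its centre.
- tape_roll: Bystander: dark roll of tape, 55 mm across, 19 mm high, lying on the table; origin under its centre.

How it is judged (in metres and radians):
On the way, in this order (a step that is already met when the one before it is completed fails the run):
1. the rod is lifted out of its cradle (z of rod_grip in the frame of cradle above 0.065 m), for 0.1 s.
2. the rod's tip has gone through the hole in the end ring, into the tube (x of rod_tip in the frame of stand between 0.008 and 0.075 m and y of rod_tip in the frame of stand between -0.013 and 0.013 m and z of rod_tip in the frame of stand between 0.046 and 0.068 m), for 0.1 s.
3. the slug has come out of the far end and lies in the catch tray (x of slug_center in the frame of stand between 0.068 and 0.146 m and y of slug_center in the frame of stand between -0.038 and 0.038 m and z of slug_center in the frame of stand below 0.035 m), for 0.2 s.
At the end, for the whole second after the job is handed in: The slug lies at rest in the catch tray; the rod lies at rest in both notches of its cradle, handle centre within 12 mm sideways of cradle_seat and 41 to 50 mm above the table, along the cradle within 0.08 rad (all of step 3 and linear speed of each of slug, push_rod below 0.02 m/s and horizontal distance between rod_grip and cradle_seat below 0.012 m and z of rod_grip in the frame of cradle between 0.041 and 0.05 m and angle between the x axis of push_rod and the x axis of cradle, either way round below 0.08 rad); the robot touches nothing.
It fails at once if the rod presses on the stand, its ring or tube with more than 20 N (contact force between push_rod and stand above 20 N).
It fails at once if the rod presses on the slug with more than 20 N (contact force between push_rod and slug above 20 N).
It fails at once if the fingers touch the slug (contact force between the fingers and slug above 0.5 N).
It fails at once if the clamping fork or the tape roll is shifted by more than 15 mm (distance of any of clamp_fork, tape_roll from where it was at the start of the episode above 0.015 m).
It also fails if it takes over 72 s, if anything falls off the work surface, if the arm or the gripper's body presses on something with over 40 N, if the wrist force passes 120 N, or if a joint passes its speed limit or range.

## Working session

There is one attempt and no reset: what is moved stays moved. The work goes in short steps, Python scripts to look and compute and a shell command to move; the robot and the scene stay as the last step left them, time stands still between calls to the robot, and variables do not carry over. Pictures are saved under pics/ and viewed, at most 13 in all, crops included, and the job is handed in when it is done.

```bash
mkdir -p pics; ls; cat > h.py <<'E'
import numpy as np, cv2
from cell import manip, cams, ticket, trace, tip_of
from scipy.spatial.transform import Rotation as R
def T_wc(name):
    p=cams.camera_params(name)
    if name!='wrist': return np.linalg.inv(np.array(p['camera_from_world']))
    s=manip.read_state(); q=s['tool_rot']; T=np.eye(4)
    T[:3,:3]=R.from_quat([q[1],q[2],q[3],q[0]]).as_matrix(); T[:3,3]=s['ee_pos']
    return T@np.array(p['T_tool_cam'])
def snap(name,fn=None):
    T=T_wc(name); im,d=cams.get_image(name)
    if fn: cv2.imwrite('pics/'+fn,im[:,:,::-1])
    return im,d,T
def K(name):
    p=cams.camera_params(name); f=210/np.tan(np.radians(p['fov_y'])/2)
    return np.array([[f,0,p['cx']],[0,f,p['cy']],[0,0,1]]),np.array(p['D'],float)
def world(name,uv,d,T):
    k,D=K(name); n=cv2.undistortPoints(np.array(uv,float).reshape(-1,1,2),k,D).reshape(-1,2)
    d=np.atleast_1d(d)[:,None]; return (np.c_[n*d,d])@T[:3,:3].T+T[:3,3]
def proj(name,P,T):
    k,D=K(name); c=np.linalg.inv(T); rv=cv2.Rodrigues(c[:3,:3])[0]
    return cv2.projectPoints(np.array(P,float).reshape(-1,1,3),rv,c[:3,3],k,D)[0].reshape(-1,2)
def find(q,name,T,n=2):
    return [(round(r['p'],2),np.round((T@np.r_[r['at'],1])[:3],1)) for r in tip_of(q,name)[:n]]
def cloud(q,name,d,T,i=0):
    m=trace(q,name)[i]['pixels']&(d>0); v,u=np.nonzero(m)
    return world(name,np.c_[u,v],d[v,u],T)
def st():
    s=manip.read_state(); print({k:np.round(s[k],3).tolist() for k in('t','ee_pos','tool_rot','force','ft_torque','width','grip_force')})
E
python3 - <<'E'
from h import *
st()
for c in('top','scene'):
    im,d,T=snap(c,c+'1.png'); print(c,T[:3,3].round(),K(c)[0][0,0].round())
    for q in('tube_axis','tube_exit','tray','stand','rod_grip','rod_tip','cradle_seat','cradle','clamp_fork','tape_roll','slug'):
        print(q,find(q,c,T))
a=cv2.imread('pics/top1.png');b=cv2.imread('pics/scene1.png')
cv2.imwrite('pics/both.png',cv2.resize(np.vstack([a,b]),(448,672))[:600] if 0 else cv2.resize(np.hstack([a,b]),(800,300)))
E
```

```text
pics
{'t': 0.0, 'ee_pos': [251.047, 571.562, 200.856], 'tool_rot': [-0.0, 0.205, 0.979, -0.001], 'force': [-0.784, 0.241, -0.186], 'ft_torque': [-0.018, 0.037, 0.036], 'width': 85.809, 'grip_force': 0.0}
top [539. -61. 929.] 392.0
tube_axis [(0.75, array([604.2,  51.9,  58.4]))]
tube_exit [(0.6, array([665.4,  60.5,  61.8]))]
tray [(0.96, array([708.9,  63.3,   8.4]))]
stand [(0.69, array([600.7,  48.5,   2.5]))]
rod_grip [(0.87, array([ 524.3, -229.9,   49.7]))]
rod_tip [(0.82, array([ 636.8, -222.5,   45.3]))]
cradle_seat [(0.68, array([ 522.9, -227.4,   46.2]))]
cradle [(0.96, array([ 523.7, -228.9,    2.1]))]
clamp_fork [(0.6, array([512.8, -78. ,  -2.6]))]
tape_roll [(0.4, array([705.8, -75.7,   3.5])), (0.24, array([509.8, -80.7,  -1.9]))]
slug []
scene [  57. -571.  491.] 486.0
tube_axis [(0.77, array([604.1,  52.7,  61.8]))]
tube_exit [(0.17, array([518.9, -79.4,   2.4]))]
tray [(0.87, array([712. ,  60.8,  11.3]))]
stand [(0.87, array([605.8,  52. ,  -1.1]))]
rod_grip [(0.88, array([ 527.1, -233.8,   42.9]))]
rod_tip [(0.67, array([ 638.3, -229.3,   43.1]))]
cradle_seat [(0.9, array([ 527.4, -233.5,   40.3]))]
cradle [(0.92, array([ 523.3, -231.2,    1.8]))]
clamp_fork [(0.8, array([519.7, -82. ,   1.9]))]
tape_roll [(0.83, array([ 7.104e+02, -7.970e+01, -3.000e-01]))]
slug []
```

View pics/top1.png

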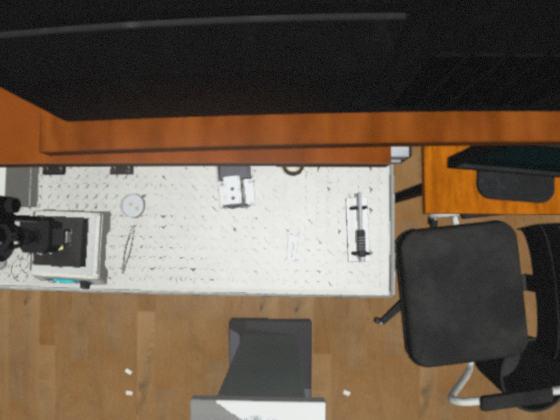

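View pics/scene1.png

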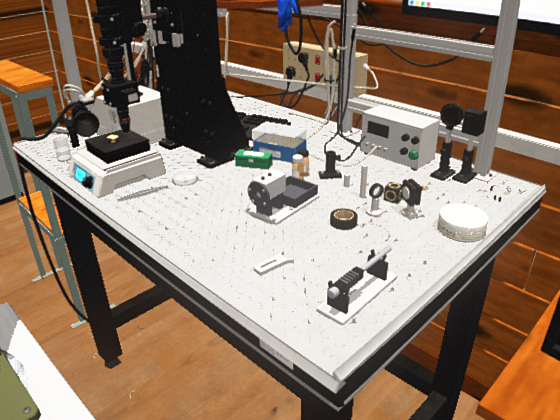

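The top view shows the stand at (237,185), the rod in its cradle at (360,228), the tape at (293,168) and the fork at (293,245). In the scene view the ring is at (265,192) with a dark hole near its middle. A microscope stands on the left near the start, so I'll go round it.

```bash
python3 - <<'E'
from h import *
p=cams.camera_params('wrist'); print(np.round(p['T_tool_cam'],3).tolist(),p['fov_y'])
im,d,T=snap('scene')
c=im[165:225,240:325,::-1]; cv2.imwrite('pics/ring.png',cv2.resize(c,None,fx=8,fy=8,interpolation=cv2.INTER_CUBIC))
for q in('stand','push_rod','cradle'):
  for n in('top','scene'):
    im,d,T=snap(n); P=cloud(q,n,d,T)
    if q!='stand': P=P[(P[:,2]>35)] if q=='push_rod' else P[(P[:,2]<14)]
    else: P=P[P[:,2]<40]
    (c,s,a)=cv2.minAreaRect(P[:,:2].astype(np.float32)); print(q,n,np.round(c,1),np.round(s,1),round(a,1))
# obstacles near path: points with high z in region x<480,y>150
im,d,T=snap('scene'); v,u=np.nonzero(d>0); P=world('scene',np.c_[u,v],d[v,u],T)
for y0 in range(0,600,50):
  m=(P[:,1]>y0)&(P[:,1]<y0+50)&(P[:,0]>150)&(P[:,0]<600)&(P[:,2]>60)
  if m.any(): print(y0,P[m][:,0].min().round(),P[m][:,2].max().round())
E
```

```text
[[-0.0, -0.965, -0.261, 66.424], [1.0, -0.0, 0.001, -0.132], [-0.001, -0.261, 0.965, -172.028], [0.0, 0.0, 0.0, 1.0]] 68.69463245128166
stand top [651.3  57.4] [101.4  88.9] 4.1
stand scene [689.8  97.3] [211.8 158. ] 74.6
push_rod top [ 557.  -230.3] [152.2  17.2] 0.6
push_rod scene [ 561.2 -230.6] [159.1  23.4] 7.1
cradle top [ 553.3 -229.9] [150.1  52. ] 1.2
cradle scene [ 569.2 -235.5] [ 58.4 180. ] 87.2
50 599.0 70.0
300 518.0 217.0
350 444.0 399.0
400 447.0 399.0
450 447.0 92.0
500 448.0 130.0
550 473.0 136.0
```

View pics/ring.png

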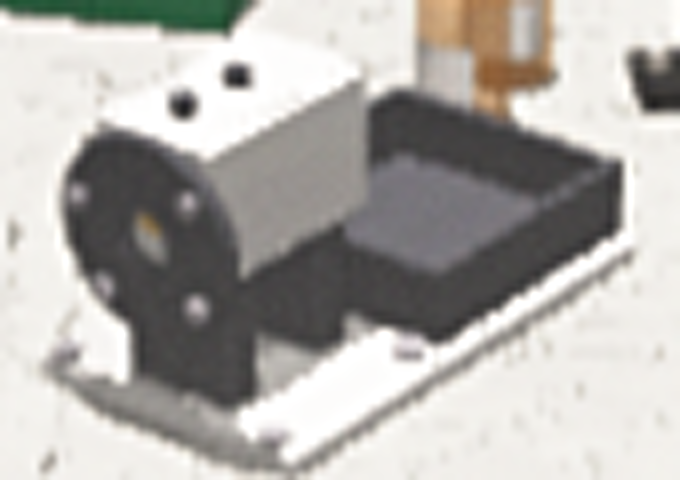

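```bash
python3 -m jog '[[1,0,0,-0.8,-0.8],[1,0,0,-0.8,-0.8],[1,0,0,0,-0.76],[1,0,-1,0,0],[1,0,-1,0,0],[1,0,-1,0,0],[1,0,-1,0,0],[1,0,-1,0,0],[1,-0.4,-0.9,0,0],[1,-0.4,-0.9,0,0],[1,-0.4,-0.9,0,0],[1,-0.4,-0.9,0,0],[1,-0.4,-0.9,0,0],[1,-0.4,-0.9,0,0]]'
```

```text
t: 3.65
ee_pos: [347.1, 155.0, 266.0]
tool_rot: [0.0, 0.001, 1.0, 0.0]
force: [1.5, 0.6, 0.8]
width: 85.5
grip_force: 0.0
```

The crop shows the ring with its hole at about (150,238) and brass visible inside. Next I look at the ring with the wrist camera from the front and above.

```bash
python3 -m jog '[[1,-0.7,-0.62,0.97,0],[1,-0.7,-0.62,0.97,0],[1,-0.7,-0.62,0.97,0],[1,-0.7,-0.62,0.97,0],[1,0,0,0,0]]'
python3 - <<'E'
from h import *
im,d,T=snap('wrist','w1.png')
for q in('tube_axis','tube_exit','tray','stand'): print(q,find(q,'wrist',T))
uv=proj('wrist',[[604,52,60]],T)[0]; print(uv)
u,v=uv.round().astype(int); y0=max(0,v-60); c=im[y0:y0+120,u-70:u+70,::-1]; print(y0,u-70)
cv2.imwrite('pics/w1c.png',cv2.resize(c,None,fx=5,fy=5,interpolation=cv2.INTER_CUBIC)[:600])
E
```

```text
t: 4.28
ee_pos: [458.7, 54.0, 108.0]
tool_rot: [-0.002, 0.003, 1.0, -0.001]
force: [-0.2, 0.8, 0.1]
width: 85.3
grip_force: 0.0
tube_axis []
tube_exit []
tray []
stand [(0.67, array([599.8,  49.4,   3.8]))]
[274.58276119 378.63264866]
319 205
```

View pics/w1c.png

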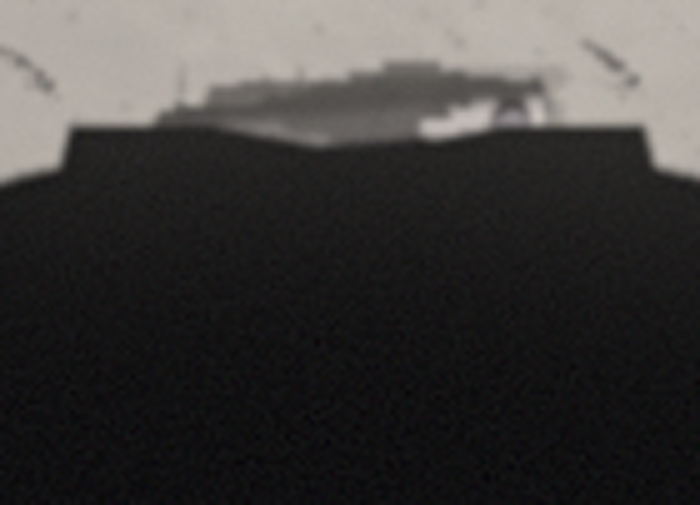

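The gripper hides the ring from here, so I shift sideways to see it past the fingers.

```bash
python3 -m jog '[[1,0,-0.9,0,0],[1,0,-0.9,0,0],[1,0,-0.9,-0.2,0],[1,0,-0.8,-0.2,0],[1,0,0,0,0]]'
python3 - <<'E'
from h import *
im,d,T=snap('wrist','w2.png')
for q in('tube_axis','tube_exit','tray','stand','clamp_fork'): print(q,find(q,'wrist',T))
uv=proj('wrist',[[604,52,60]],T)[0]; print(uv)
u,v=uv.round().astype(int); y0=v-50; c=im[y0:y0+100,u-65:u+65,::-1]; print(y0,u-65)
cv2.imwrite('pics/w2c.png',cv2.resize(c,None,fx=6,fy=6,interpolation=cv2.INTER_CUBIC)[:600])
E
```

```text
t: 5.15
ee_pos: [458.3, -85.7, 127.9]
tool_rot: [0.001, 0.003, 1.0, -0.001]
force: [-0.6, 0.6, -0.0]
width: 85.1
grip_force: 0.0
tube_axis []
tube_exit []
tray []
stand []
clamp_fork [(0.85, array([ 5.156e+02, -7.570e+01, -2.000e-01]))]
[421.29389176 359.47328345]
309 356
```

View pics/w2c.png

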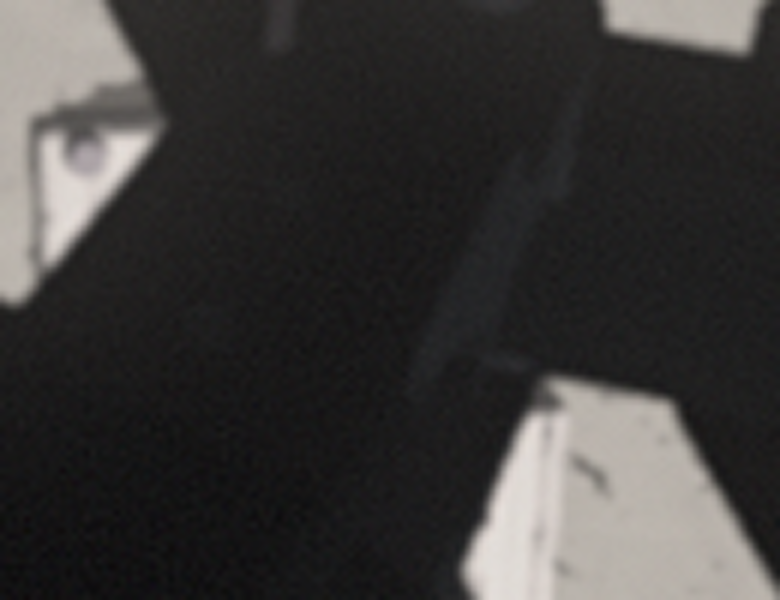

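The finger linkage still blocks the view. I'll look at the ring's rim and the tube from above instead: since the hole is in the middle of the ring, the rim's lateral offset gives the hole's direction.

```bash
python3 -m jog '[[1,-0.84,0.7,0,0],[1,-0.84,0.7,0,0],[1,-0.84,0.7,0,0],[1,-0.84,0.7,0,0],[1,-0.84,0.7,0,0],[1,0,0,0,0]]'
python3 - <<'E'
from h import *
im,d,T=snap('wrist','w3.png')
for q in('tube_axis','tube_exit','tray','stand','slug'): print(q,find(q,'wrist',T))
uv=proj('wrist',[[604,52,60]],T)[0]; print(uv)
u,v=uv.round().astype(int); y0=max(v-60,0); c=im[y0:y0+150,u-100:u+100,::-1]; print(y0,u-100)
cv2.imwrite('pics/w3c.png',cv2.resize(c,None,fx=4,fy=4,interpolation=cv2.INTER_CUBIC)[:600])
vv,uu=np.mgrid[y0:y0+150,u-100:u+100].reshape(2,-1); P=world('wrist',np.c_[uu,vv],d[vv,uu],T); P=P[(d[vv,uu]>0)&(P[:,2]<95)&(P[:,2]>12)]
np.save('P.npy',P)
for x in range(588,680,4):
  m=(P[:,0]>=x)&(P[:,0]<x+4)&(P[:,2]>60)&(abs(P[:,1]-52)<45)
  if m.sum()>3: Q=P[m]; print(x,m.sum(),Q[:,1].min().round(1),Q[:,1].max().round(1),Q[:,2].max().round(1),np.median(Q[:,2]).round(1))
E
```

```text
t: 6.2
ee_pos: [628.2, 61.9, 126.3]
tool_rot: [0.001, -0.002, 1.0, 0.002]
force: [-0.4, -0.2, -0.3]
width: 85.2
grip_force: 0.0
tube_axis [(0.57, array([597.8,  50.7,  56. ])), (0.47, array([661.6,  59.4,  60.1]))]
tube_exit [(0.78, array([664.6,  59.7,  61.7]))]
tray [(0.75, array([710.2,  55.2,   9.2])), (0.48, array([663.8,  58.8,  59.9]))]
stand [(0.98, array([597.1,  54.7,   2.9]))]
slug []
[262.76469624 183.77705603]
124 163
596 84 62.3 76.3 76.3 65.9
600 445 25.6 76.3 83.6 76.6
604 322 24.0 68.8 84.3 81.1
608 279 33.4 68.8 83.4 81.9
612 284 33.4 69.6 88.7 81.9
616 256 33.8 69.7 89.7 82.2
620 247 34.5 70.5 88.1 82.0
624 255 35.1 70.5 83.7 81.9
628 250 35.0 71.2 83.7 82.0
632 267 35.6 71.4 89.1 82.1
636 248 36.3 71.4 89.2 82.2
640 217 36.2 72.2 88.9 81.9
644 236 36.8 72.2 83.8 82.0
648 229 38.2 73.1 83.7 82.0
652 230 38.2 73.2 83.4 82.0
656 218 38.7 74.0 83.7 82.0
660 222 38.7 74.0 83.6 82.0
664 96 39.4 72.5 83.0 81.9
```

View pics/w3c.png

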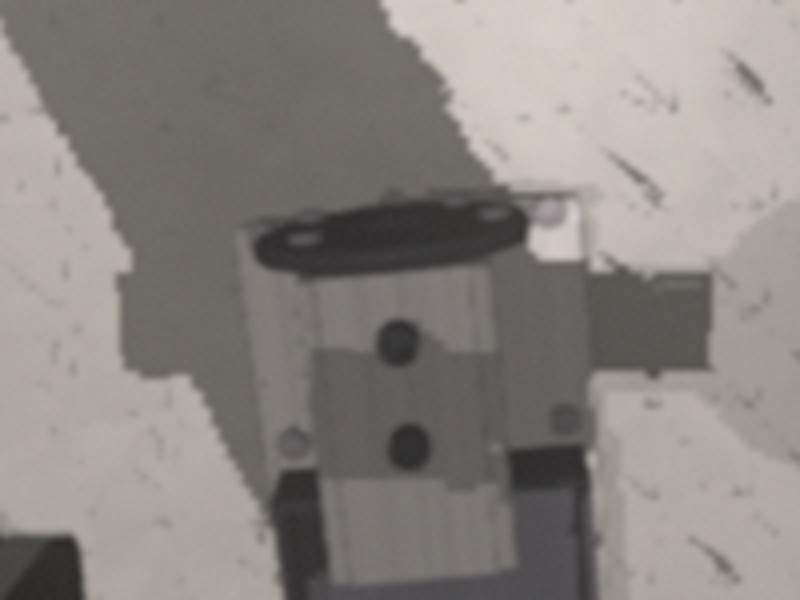

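The view shows the dark ring rim at rows 200–270 of the crop, with the tube below it turned by about 0.1 rad. Its rim sits clearly to the left of the tube's centre line in the image. Next I fit this numerically.

```bash
python3 - <<'E'
from h import *
from scipy.optimize import least_squares
P=np.load('P.npy')
t=P[(P[:,0]>612)&(P[:,0]<664)&(abs(P[:,2]-82)<1)&(abs(P[:,1]-54)<25)]
xs=np.arange(612,662,3); L=[];Rr=[]
for x in xs:
  q=t[(t[:,0]>=x)&(t[:,0]<x+3)][:,1]; L.append(q.max());Rr.append(q.min())
c=np.polyfit(xs+1.5,(np.array(L)+Rr)/2,1); cl=np.polyfit(xs,L,1);cr=np.polyfit(xs,Rr,1); print('centre',c,cl[0],cr[0],np.mean(np.array(L)-Rr))
a=np.arctan(c[0]); ex=np.array([np.cos(a),np.sin(a)]); ey=np.array([-ex[1],ex[0]])
o=np.array([600,np.polyval(c,600)])
X=(P[:,:2]-o)@ex; Y=(P[:,:2]-o)@ey; Z=P[:,2]
print('exit X', X[(abs(Z-82)<1)&(abs(Y)<14)].max())
for x in np.arange(-4,10,1):
  m=(X>=x)&(X<x+1)&(abs(Y)<36)&(Z>40)
  if m.any(): print(x,m.sum(),Y[m].min().round(1),Y[m].max().round(1),Z[m].max().round(1))
m=(X>-1)&(X<9)&(Z>45)&(abs(Y)<36)
# rim: for each Y bin the maximal Z
B=[]
for y in np.arange(-30,30,2):
  k=m&(Y>=y)&(Y<y+2)
  if k.sum()>2: B.append((y+1,np.percentile(Z[k],95)))
B=np.array(B); print(B.round(1).tolist())
r=least_squares(lambda p:np.hypot(B[:,0]-p[0],B[:,1]-p[1])-28,[0,56],loss='soft_l1'); print('ring centre Y,Z',r.x,r.fun.round(1))
print('scene check')
E
```

```text
centre [  0.10987217 -16.01836487] 0.09703467685977545 0.12270966591541187 35.24924099544055
exit X 66.30895941031717
-1 37 -19.1 22.6 73.6
0 74 -24.7 23.5 78.2
1 447 -26.2 26.1 83.0
2 119 -25.9 26.7 83.6
3 101 -26.1 27.4 83.5
4 89 -25.2 26.1 84.3
5 69 -23.1 25.9 82.6
6 94 -16.5 17.7 83.4
7 63 -16.6 17.4 83.7
8 67 -17.6 18.1 82.9
9 70 -17.7 18.0 83.4
[[-27.0, 63.1], [-25.0, 67.1], [-23.0, 70.8], [-21.0, 73.1], [-19.0, 75.5], [-17.0, 81.7], [-15.0, 82.1], [-13.0, 82.0], [-11.0, 82.2], [-9.0, 82.4], [-7.0, 82.9], [-5.0, 82.8], [-3.0, 83.0], [-1.0, 83.3], [1.0, 83.3], [3.0, 82.9], [5.0, 83.0], [7.0, 82.8], [9.0, 81.8], [11.0, 82.1], [13.0, 82.3], [15.0, 82.2], [17.0, 82.1], [19.0, 75.7], [21.0, 72.9], [23.0, 70.9], [25.0, 67.5], [27.0, 62.4]]
ring centre Y,Z [-1.46692635e-02  5.57844709e+01] [-0.  -0.6 -0.6 -0.8 -0.6  3.   2.2  1.2  0.6  0.  -0.  -0.5 -0.7 -0.5
 -0.5 -0.7 -0.4 -0.1 -0.4  0.6  1.6  2.4  3.3 -0.5 -0.9 -0.5 -0.4 -0.2]
scene check
```

```bash
python3 - <<'E'
from h import *
T=T_wc('wrist'); im=cv2.imread('pics/w3.png'); g=cv2.cvtColor(im,6).astype(float); k,D=K('wrist')
def onplane(uv,z):
    w=world('wrist',uv,np.ones(len(uv)),T); r=w-T[:3,3]; return T[:3,3]+r*((z-T[2,3])/r[:,2])[:,None]
sob=np.abs(cv2.Sobel(cv2.GaussianBlur(g,(0,0),.8),cv2.CV_64F,1,0))
def edge(row,u0,u1):
    s=sob[row,u0:u1]; i=s.argmax()+u0; a,b,c=sob[row,i-1:i+2]; return i+.5*(a-c)/(a-2*b+c+1e-9)
res=[]
for name,(ua,ub) in dict(l=(312,333),r=(490,515)).items():
    pts=[]
    for row in range(198,266):
        c=ua+(ub-ua)*((row-124)*4-285)/290; u=int(c/4+163); pts.append((edge(row,u-4,u+6),row))
    W=onplane(np.array(pts),82); f=np.polyfit(W[:,0],W[:,1],1)
    for _ in range(3):
        r=W[:,1]-np.polyval(f,W[:,0]); W=W[abs(r)<max(.4,1.5*abs(r).mean())]; f=np.polyfit(W[:,0],W[:,1],1)
    print(name,f,len(W),np.polyval(f,[605,635,662]).round(2)); res.append(f)
c=np.mean(res,0); print('yaw',c[0],'centre at 600',np.polyval(c,600),'width',abs(np.polyval(res[0],630)-np.polyval(res[1],630)))
# ring silhouette extents
for row in range(174,194,2):
    dark=np.nonzero(g[row,215:310]<60)[0]+215
    print(row,dark.min() if len(dark) else 0,dark.max() if len(dark) else 0,end=' | ')
m=((g<60)*255).astype(np.uint8); n,lab,stt,cen=cv2.connectedComponentsWithStats(m)
i=lab[183,260]; print(stt[i],cen[i])
a=np.arctan(c[0]); ex=np.array([np.cos(a),np.sin(a)]); ey=np.array([-ex[1],ex[0]]); th=np.linspace(0,2*np.pi,721)
for X0 in(0,2):
 for Y0 in(-4,-2,0,2):
  for Zc in(55.,57,59):
    o=np.array([600,np.polyval(c,600)])
    pt=[]
    for x in(X0,X0+5):
      y=Y0+28*np.cos(th); pt.append(np.c_[o+x*ex+y[:,None]*ey,Zc+28*np.sin(th)][np.sin(th)>-.1])
    p=proj('wrist',np.vstack(pt),T); print(X0,Y0,Zc,p.min(0).round(1),p.max(0).round(1))
E
```

```text
l [ 0.05863426 -7.52892087] 37 [27.94 29.7  31.29]
r [0.10160044 0.28185266] 39 [61.75 64.8  67.54]
yaw 0.08011734860334105 centre at 600 44.44687505636979 width 34.879464356777184
174 0 0 | 176 255 281 | 178 244 293 | 180 234 293 | 182 231 293 | 184 228 290 | 186 227 285 | 188 228 278 | 190 232 266 | 192 241 243 | [227 175  67  18 752] [259.81648936 183.26861702]
0 -4 55.0 [222.1 178.5] [292.6 195.9]
0 -4 57 [221.6 178.9] [292.8 196.5]
0 -4 59 [221.2 179.3] [292.9 197.1]
0 -2 55.0 [224.6 178.3] [295.1 195.7]
0 -2 57 [224.2 178.7] [295.3 196.3]
0 -2 59 [223.8 179.1] [295.4 196.9]
0 0 55.0 [227.1 178.1] [297.6 195.5]
0 0 57 [226.7 178.5] [297.8 196.1]
0 0 59 [226.3 178.9] [298.  196.7]
0 2 55.0 [229.6 177.9] [300.1 195.2]
0 2 57 [229.2 178.3] [300.3 195.8]
0 2 59 [228.9 178.7] [300.5 196.4]
2 -4 55.0 [222.4 181. ] [292.8 198.6]
2 -4 57 [222.  181.4] [292.9 199.2]
2 -4 59 [221.5 181.8] [293.1 199.8]
2 -2 55.0 [224.9 180.8] [295.3 198.4]
2 -2 57 [224.5 181.2] [295.5 199. ]
2 -2 59 [224.1 181.6] [295.6 199.6]
2 0 55.0 [227.4 180.6] [297.8 198.2]
2 0 57 [227. 181.] [298.  198.8]
2 0 59 [226.6 181.4] [298.1 199.4]
2 2 55.0 [229.9 180.4] [300.3 197.9]
2 2 57 [229.5 180.8] [300.5 198.5]
2 2 59 [229.2 181.2] [300.7 199.2]
```

```bash
cat > ring.py <<'E'
from h import *
st()
im,d,T=snap('wrist'); g=cv2.cvtColor(im,cv2.COLOR_RGB2GRAY).astype(float); st()
def onplane(uv,z):
    w=world('wrist',uv,np.ones(len(uv)),T); r=w-T[:3,3]; return T[:3,3]+r*((z-T[2,3])/r[:,2])[:,None]
v,u=np.nonzero(d>0); P=world('wrist',np.c_[u,v],d[v,u],T); near=(abs(P[:,1]-52)<40)&(P[:,0]>590)&(P[:,0]<670)
top=near&(abs(P[:,2]-82)<1.5); z=np.median(P[top][:,2]); print('top z',z)
M=np.zeros(d.shape,np.uint8); M[v[top],u[top]]=1
n,lab,s,_=cv2.connectedComponentsWithStats(cv2.morphologyEx(M,cv2.MORPH_CLOSE,np.ones((5,5)))); M=(lab==1+s[1:,4].argmax())
L=[];Rr=[]
for row in np.nonzero(M.sum(1)>25)[0]:
    q=np.nonzero(M[row])[0]; L.append((q.min()-.5,row)); Rr.append((q.max()+.5,row))
def fit(a):
    W=onplane(np.array(a),z); f=np.polyfit(W[:,0],W[:,1],1)
    for _ in range(4):
        r=W[:,1]-np.polyval(f,W[:,0]); W=W[abs(r)<max(.5,1.5*abs(r).mean())]; f=np.polyfit(W[:,0],W[:,1],1)
    return f,len(W)
(l,n1),(r,n2)=fit(L),fit(Rr); c=(l+r)/2; print('edges',l,n1,r,n2,'yaw',c[0],'y600',np.polyval(c,600),'w',np.polyval(r,630)-np.polyval(l,630))
a=np.arctan(c[0]); ex=np.array([np.cos(a),np.sin(a)]); ey=np.array([-ex[1],ex[0]]); o=np.array([600,np.polyval(c,600)])
X=(P[:,:2]-o)@ex; Y=(P[:,:2]-o)@ey; print('exit X',np.percentile(X[top&(abs(Y)<12)],99.5))
m=((g<60)*255).astype(np.uint8); n,lab,s,_=cv2.connectedComponentsWithStats(m)
uv=proj('wrist',[[601.5,np.polyval(c,601.5),72]],T)[0].round().astype(int); i=lab[uv[1],uv[0]]
print('ring comp',uv,s[i])
S=lab==i; cn=cv2.convexHull(np.argwhere(S)[:,::-1].astype(np.int32)).reshape(-1,2).astype(float)
from scipy.optimize import minimize
th=np.linspace(0,2*np.pi,180)
def mask(p):
    f=4; pt=np.vstack([np.c_[o+x*ex+(p[1]+28*np.cos(th))[:,None]*ey,p[2]+28*np.sin(th)] for x in(p[0],p[0]+5)])
    h=cv2.convexHull(proj('wrist',pt,T).astype(np.float32)).reshape(-1,2); big=np.zeros(d.shape,np.uint8)
    cv2.fillPoly(big,[np.round(h*16).astype(np.int32)],1,shift=4); return big>0
best=[]
for x in np.arange(-3,4.1,.5):
  for b in np.radians(np.arange(0,181,7.5)):
    p=(x,5*np.cos(b),60-5*np.sin(b)); q=mask(p); q[uv[1]+8:]=0; SS=S.copy(); SS[uv[1]+8:]=0
    best.append(((q^SS).sum(),p))
best.sort(key=lambda t:t[0]); print([(b[0],np.round(b[1],1).tolist()) for b in best[:6]])
lo,hi=np.nonzero(S.any(0))[0][[0,-1]]; print('ring cols',lo,hi)
p=best[0][1]; print('face centre world',o+p[0]*ex)
E
python3 ring.py
```

```text
{'t': 6.5, 'ee_pos': [625.414, 55.142, 126.42], 'tool_rot': [-0.001, 0.001, 1.0, -0.001], 'force': [0.197, 0.262, -0.056], 'ft_torque': [0.002, 0.007, -0.009], 'width': 85.472, 'grip_force': 0.0}
{'t': 6.55, 'ee_pos': [625.631, 55.255, 126.527], 'tool_rot': [-0.0, 0.001, 1.0, -0.0], 'force': [0.532, -0.012, 0.809], 'ft_torque': [0.013, 0.013, 0.02], 'width': 85.099, 'grip_force': 0.0}
top z 81.92931400287992
edges [  0.09611298 -25.40390591] 65 [0.09885038 8.85109861] 75 yaw 0.09748167962982478 y600 50.212604130994535 w 35.979569684894784
exit X 65.8006185476522
ring comp [269 187] [236 178  67  19 768]
[(np.int64(232), [2.5, -4.0, 57.0]), (np.int64(234), [3.0, -3.5, 56.5]), (np.int64(235), [3.0, -2.5, 55.7]), (np.int64(235), [3.0, -4.6, 58.1]), (np.int64(236), [2.5, -4.6, 58.1]), (np.int64(237), [2.5, -2.5, 55.7])]
ring cols 236 302
face centre world [602.48820564  50.4551586 ]
```

```bash
cat > r2.py <<'E'
from h import *
a=np.arctan(.0975); ex=np.array([np.cos(a),np.sin(a)]); ey=np.array([-ex[1],ex[0]]); o=np.array([600.8,50.3])
im,d,T=snap('wrist'); g=cv2.cvtColor(im,cv2.COLOR_RGB2GRAY).astype(float); th=np.linspace(0,np.pi,180)
S=g[170:210,225:315]; 
for t in(50,60,75):
  n,lab,s,_=cv2.connectedComponentsWithStats((S<t).astype(np.uint8)); i=1+s[1:,4].argmax(); print(t,s[i][0]+225,s[i][0]+s[i][2]-1+225,s[i][1]+170,s[i][3])
for ang in(0,30,60,90,120,150,180):
  b=np.radians(ang); y0=5*np.cos(b); z0=60-5*np.sin(b)
  p=proj('wrist',np.vstack([np.c_[o+x*ex+(y0+28*np.cos(th))[:,None]*ey,z0+28*np.sin(th)] for x in(0,5)]),T)
  print(ang,p.min(0).round(1),p.max(0).round(1))
s_,ds,Ts=snap('scene'); k,D=K('scene')
def pl(uv,P0,n):
    w=world('scene',uv,np.ones(len(uv)),Ts); r=w-Ts[:3,3]; return Ts[:3,3]+r*(((P0-Ts[:3,3])@n)/(r@n))[:,None]
F=np.r_[o,60.]; nx=np.r_[ex,0]
def YZ(uv): w=pl(np.array(uv,float),F,nx); return np.c_[(w[:,:2]-o)@ey,w[:,2]].round(2)
hsv=s_.astype(float).mean(2); w=hsv[186:204,250:268]; print(w.round().astype(int))
print('hole approx',YZ([[258.75,194.75]]))
v,u=np.nonzero(ds>0); P=world('scene',np.c_[u,v],ds[v,u],Ts); q=P[(abs(P[:,2]-82)<6)&(P[:,0]>606)&(P[:,0]<664)&(abs(P[:,1]-54)<30)]
print('scene tube top: n,z,meanY rel',len(q),np.median(q[:,2]),[(np.percentile((q[:,:2]-o)@ey,pp)).round(1) for pp in(2,50,98)])
for Y,Z in((-28,55),(28,55),(0,83),(-18,82),(18,82)):print((Y,Z),proj('scene',[np.r_[o+Y*ey,Z]],Ts).round(1), end=' ')
rect=[np.r_[o+X*ex+Y*ey,82] for X in(5,65) for Y in(18,-18)]; print('\ntop corners',proj('scene',rect,Ts).round(1).tolist())
E
python3 r2.py
```

```text
50 250 277 180 11
60 236 301 178 18
75 235 302 177 20
0 [240.  179.1] [311.9 197.2]
30 [239.5 178.6] [310.6 196.6]
60 [237.5 178.5] [308.1 196.3]
90 [234.4 178.7] [304.9 196.4]
120 [231.2 179.1] [301.8 197. ]
150 [228.6 179.7] [299.7 197.8]
180 [227.2 180.3] [299.1 198.6]
[[ 53  61  63  61  63  60  62  61  60  59  62  62  67  70  82 127 149 154]
 [ 59  58  60  61  62  61  65  61  60  61  61  60  59  63  73  94 128 152]
 [ 83  63  62  59  62  61  61  62  61  58  59  61  64  63  64  71  93 146]
 [ 99  67  62  63  61  62  60  62  58  63  61  68  94 108  76  69  74 128]
 [ 86  66  60  63  60  62  60  63  62  63  61  66 112 132  95  68  68  92]
 [ 67  61  63  61  57  61  64  83  72  61  58  62  95 112  87  61  66  72]
 [ 60  58  63  62  64  57  74 105  94  69  59  59  73  86  69  61  65  68]
 [ 58  66  61  61  62  60  81 124 119  95  67  58  61  59  61  59  61  67]
 [ 60  59  63  63  63  65  80 131 135 125  85  61  60  59  63  63  63  64]
 [ 57  60  63  63  61  66  66 115 136 140 101  65  60  63  62  62  62  63]
 [ 59  61  62  64  63  68  68  79 115 134 107  67  61  64  62  65  60  64]
 [
[... 163 characters left out ...]
83  67  59  63  62  62  61  63  63  62  65  65  66  64  66]
 [143  92 114 118  72  61  64  63  63  62  61  59  61  61  62  63  61  66]
 [124  93 112 134  74  60  64  65  63  65  63  61  63  62  65  63  64  62]
 [103 104 102 100  66  62  60  63  65  66  64  62  63  87 110  85  65  61]
 [106 106 103  77  59  59  63  63  66  61  61  61  66 109 136 119  68  64]]
hole approx [[-7.71 57.58]]
scene tube top: n,z,meanY rel 284 80.40524573773251 [np.float64(-19.9), np.float64(-5.0), np.float64(15.7)]
(-28, 55) [[266.9 199. ]] (28, 55) [[245.1 190.7]] (0, 83) [[255.2 181.7]] (-18, 82) [[262.4 184.8]] (18, 82) [[248.2 179.6]] 
top corners [[250.0, 178.7], [264.1, 183.8], [270.3, 168.2], [284.3, 172.9]]
```

The ring fits a hole nearly straight below the axis (Y≈-0.5, Z≈55). Stand yaw is 0.0975, with the face at about (600.8, 50.3). Next I go over to the rod and measure it.

```bash
python3 -m jog '[[1,0.1,-0.89,-0.1,0],[1,0.1,-0.89,-0.1,0],[1,0.1,-0.89,-0.1,0],[1,0.1,-0.89,-0.1,0],[1,0.1,-0.89,-0.1,0],[1,0.1,-0.89,0,0],[1,0,-0.89,0,0],[1,0,-0.89,0,0],[1,0,0,0,0],[1,0,0,0,0]]'
cat > rod.py <<'E'
from h import *
st(); im,d,T=snap('wrist','w4.png')
for q in('rod_grip','rod_tip','cradle_seat','cradle'): print(q,find(q,'wrist',T))
for q in('push_rod','cradle'):
    P=cloud(q,'wrist',d,T)
    if q=='push_rod':
        H=P[(abs(P[:,2]-53)<2.5)]; (c,s,a)=cv2.minAreaRect(H[:,:2].astype(np.float32)); print('handle top',np.round(c,1),np.round(s,1),a,np.median(H[:,2]))
        for x in range(470,650,10):
            m=(P[:,0]>=x)&(P[:,0]<x+10)&(P[:,2]>38)
            if m.sum()>8: print(x,m.sum(),np.round([np.percentile(P[m,1],2),np.percentile(P[m,1],98),np.percentile(P[m,2],97)],1))
    else:
        B=P[abs(P[:,2]-8)<3]; (c,s,a)=cv2.minAreaRect(B[:,:2].astype(np.float32)); print('base',np.round(c,1),np.round(s,1),a)
E
python3 rod.py
```

```text
t: 7.9
ee_pos: [601.7, -227.4, 146.5]
tool_rot: [0.0, 0.001, 1.0, 0.001]
force: [0.7, 0.8, 0.1]
width: 85.3
grip_force: 0.0
{'t': 7.9, 'ee_pos': [601.709, -227.368, 146.48], 'tool_rot': [0.0, 0.001, 1.0, 0.001], 'force': [0.712, 0.842, 0.081], 'ft_torque': [0.022, -0.023, 0.047], 'width': 85.305, 'grip_force': 0.0}
rod_grip [(0.74, array([ 525.5, -232.5,   41. ]))]
rod_tip [(0.69, array([ 633.2, -230.7,   41.4]))]
cradle_seat [(0.74, array([ 523.5, -231.7,   43.3]))]
cradle [(0.75, array([ 523.1, -233.1,    0.9])), (0.41, array([ 522.1, -231.3,   42. ]))]
handle top [ 553.5 -231.2] [143.7  15.4] 2.1175174713134766 52.627994847610324
480 190 [-239.9 -226.7   52.8]
490 222 [-240.5 -226.3   53.9]
500 232 [-239.8 -226.    54.1]
510 240 [-240.  -225.1   54.3]
520 219 [-239.4 -225.1   54. ]
530 234 [-239.3 -224.3   54.2]
540 214 [-238.7 -224.3   54.1]
550 122 [-236.7 -225.5   53. ]
560 119 [-235.7 -226.8   50.1]
570 110 [-234.9 -226.9   50.2]
580 107 [-234.1 -226.    50.3]
590 110 [-234.2 -226.    50.2]
600 89 [-234.2 -226.    49.9]
610 89 [-233.4 -226.    50.1]
620 91 [-233.4 -225.1   50.1]
630 53 [-232.5 -225.1   50. ]
base [ 553.9 -231.6] [150.2  50. ] 1.976694941520691
```

View pics/w4.png

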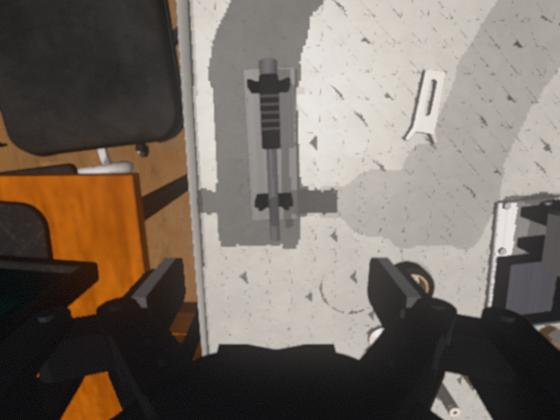

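The picture shows the rod lying straight in its cradle, handle at (270,110) and shank down to (276,240), with free space for the fingers. The grip point is about (524, -232.3), yaw 0.035.

```bash
python3 -m jog '[[1,0,0,0,-0.2],[1,0.65,-0.02,0,0],[1,0.65,-0.02,0,0],[1,0.64,-0.01,0.5,0],[1,0,0,0.6,0],[1,0,0,0.6,0],[1,0,0,0.6,0],[1,0,0,0.6,0],[1,0,0,0,0],[1,0,0,0,0],[1,0,0,0,0]]' 40; python3 -c "
from h import *; st()"
```

```text
t: 9.62
ee_pos: [525.1, -233.2, 31.6]
tool_rot: [0.001, -0.017, 1.0, -0.0]
force: [1.1, 0.6, 0.2]
width: 85.6
grip_force: 0.0
{'t': 9.625, 'ee_pos': [525.149, -233.177, 31.557], 'tool_rot': [0.001, -0.017, 1.0, -0.0], 'force': [1.109, 0.56, 0.229], 'ft_torque': [0.025, -0.005, 0.013], 'width': 85.614, 'grip_force': 0.0}
```

```bash
python3 -m jog '[[1,0,0.02,0.11,0],[0,0,0,0,0],[0,0,0,0,0],[0,0,0,0,0],[0,0,0,0,0],[0,0,0,0,0],[0,0,0,0,0]]' 80; python3 -m jog '[[0,0,0,-0.3,0],[0,0,0,-0.3,0],[0,0,0,-0.5,0],[0,0,0,-0.5,0],[0,0,0,-0.5,0],[0,0,0,0,0],[0,0,0,0,0]]'; python3 -c "
from h import *; st()"
```

```text
t: 10.5
ee_pos: [524.3, -232.1, 26.1]
tool_rot: [0.0, -0.017, 1.0, 0.0]
force: [-0.4, -0.1, 0.7]
width: 0.1
grip_force: 0.0
t: 11.38
ee_pos: [523.9, -232.2, 109.9]
tool_rot: [-0.0, -0.016, 1.0, 0.0]
force: [-0.1, -0.9, 0.4]
width: 0.0
grip_force: 0.0
{'t': 11.375, 'ee_pos': [523.921, -232.169, 109.94], 'tool_rot': [-0.0, -0.016, 1.0, 0.0], 'force': [-0.09, -0.933, 0.403], 'ft_torque': [-0.027, 0.015, -0.015], 'width': 0.037, 'grip_force': 0.0}
```

The fingers shut on nothing, so I look at where the rod is now.

```bash
python3 -m jog '[[0.3,-0.5,0,-0.5,0],[0.6,-0.7,0,-0.5,0],[1,-0.7,0,0,0],[1,0,0,0,0],[1,0,0,0,0],[1,0,0,0,0]]'; python3 rod.py; python3 -c "
from h import *
im,d,T=snap('scene'); c=im[230:330,300:420,::-1]; w=cv2.imread('pics/w4.png')[0:300,130:430]
cv2.imwrite('pics/c5.png',np.hstack([cv2.resize(c,(480,400)),cv2.resize(w,(300,400))]))"
```

```text
t: 12.12
ee_pos: [598.8, -229.9, 149.4]
tool_rot: [-0.001, -0.016, 1.0, 0.0]
force: [0.6, 0.6, -0.4]
width: 85.6
grip_force: 0.0
{'t': 12.125, 'ee_pos': [598.784, -229.909, 149.398], 'tool_rot': [-0.001, -0.016, 1.0, 0.0], 'force': [0.6, 0.642, -0.427], 'ft_torque': [-0.047, 0.014, -0.015], 'width': 85.632, 'grip_force': 0.0}
rod_grip [(0.72, array([ 525.1, -231.6,   44.2])), (0.33, array([ 638.3, -226.3,   43.7]))]
rod_tip [(0.65, array([ 637.9, -230.5,   42.9]))]
cradle_seat [(0.66, array([ 523. , -230.4,   44. ]))]
cradle [(0.81, array([ 522.2, -231.4,    1.4])), (0.57, array([515.7, -81.6,   2.8]))]
handle top [ 556.3 -231.4] [152.   14.7] 1.9251445531845093 52.626369803646384
480 202 [-239.8 -226.5   52.7]
490 217 [-240.3 -226.4   53.7]
500 216 [-240.1 -226.1   54.2]
510 227 [-239.8 -225.6   54.1]
520 216 [-239.6 -225.1   54. ]
530 220 [-239.3 -224.8   54.2]
540 212 [-239.  -224.4   54.1]
550 122 [-238.  -226.8   53.2]
560 103 [-235.2 -227.8   49.8]
570 107 [-234.9 -226.6   49.9]
580 97 [-233.7 -226.3   49.8]
590 89 [-233.6 -226.1   50. ]
600 83 [-233.1 -226.5   50.2]
610 100 [-233.8 -225.2   50.5]
620 96 [-233.5 -225.7   49.8]
630 53 [-233.2 -225.5   50.4]
base [ 553.8 -231.5] [148.4  50. ] 1.9725180864334106
```

View pics/c5.png

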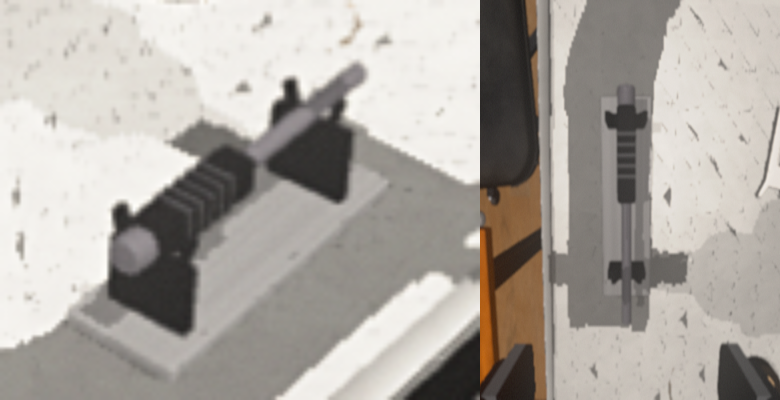

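The rod hasn't moved, so the fingers closed above it. The fingertips in the wrist image look nearer the camera than the stated TCP. I check with depth.

```bash
cat > fing.py <<'E'
from h import *
st(); im,d,T=snap('wrist'); Tt=np.array(cams.camera_params('wrist')['T_tool_cam'])
v,u=np.nonzero((d>0)&(d<230)); P=world('wrist',np.c_[u,v],d[v,u],Tt)
P=P[(abs(P[:,1])<70)]
for s in(-1,1):
    Q=P[P[:,1]*s>0]; 
    print('side',s,'max tool z',np.sort(Q[:,2])[[-20,-5,-1]].round(1)); E=Q[Q[:,2]>np.sort(Q[:,2])[-20]-6]
    print(' near tip x',E[:,0].min().round(1),E[:,0].max().round(1),'y',E[:,1].min().round(1),E[:,1].max().round(1))
E
python3 fing.py; python3 -m jog '[[0,0,0,0,0],[0,0,0,0,0],[0,0,0,0,0],[0,0,0,0,0],[0,0,0,0,0]]'; python3 fing.py
```

```text
{'t': 12.525, 'ee_pos': [600.162, -229.687, 150.149], 'tool_rot': [0.0, -0.017, 1.0, -0.0], 'force': [0.149, -0.054, -0.31], 'ft_torque': [-0.015, 0.007, 0.042], 'width': 85.319, 'grip_force': 0.0}
side -1 max tool z [-43.6 -42.6 -42. ]
 near tip x -10.2 12.0 y -54.8 -41.9
side 1 max tool z [-43.4 -42.7 -42.3]
 near tip x -9.7 12.0 y 42.5 49.8
t: 13.2
ee_pos: [600.2, -229.6, 150.1]
tool_rot: [0.0, -0.017, 1.0, 0.0]
force: [-0.3, 0.1, -0.2]
width: -0.5
grip_force: 0.0
{'t': 13.2, 'ee_pos': [600.25, -229.623, 150.059], 'tool_rot': [0.0, -0.017, 1.0, 0.0], 'force': [-0.316, 0.11, -0.16], 'ft_torque': [-0.022, -0.011, -0.021], 'width': -0.455, 'grip_force': 0.0}
side -1 max tool z [-35.8 -34.6 -33.8]
 near tip x 6.9 12.1 y -12.8 -0.2
side 1 max tool z [-35.8 -34.1 -33.7]
 near tip x 6.9 12.0 y 0.3 13.3
```

The fingertips really sit about 30 mm behind the reported TCP: seen at −42 mm open, where −13 is expected. I correct for this and grasp with the reported TCP at z ≈ −4.

```bash
python3 -m jog '[[1,0.64,0,0,0],[1,0.64,0,0,0],[1,0.63,0,0.3,0],[1,0,0,0.7,0],[1,0,0,0.7,0],[1,0,0,0.7,0],[1,0,0,0.6,0],[1,0,0,0.4,0],[1,0,0,0.25,0],[1,0,0,0.2,0],[1,0,0,0,0],[1,0,0,0,0]]' 60; python3 fing.py
```

```text
t: 14.75
ee_pos: [524.3, -232.3, -3.4]
tool_rot: [0.0, -0.017, 1.0, -0.0]
force: [0.7, 0.3, -0.4]
width: 85.5
grip_force: 0.0
{'t': 14.75, 'ee_pos': [524.329, -232.27, -3.41], 'tool_rot': [0.0, -0.017, 1.0, -0.0], 'force': [0.74, 0.256, -0.421], 'ft_torque': [0.041, -0.016, 0.035], 'width': 85.477, 'grip_force': 0.0}
side -1 max tool z [14.3 14.9 15.5]
 near tip x 129.0 135.0 y -69.9 -0.2
side 1 max tool z [13.8 14.3 15.3]
 near tip x 126.6 132.3 y 0.3 69.8
```

```bash
python3 -m jog '[[0,0,0,0,0],[0,0,0,0,0],[0,0,0,0,0],[0,0,0,0,0],[0,0,0,0,0]]' 80; python3 -c "
from h import *; st()"
```

```text
t: 15.42
ee_pos: [524.0, -232.2, -3.7]
tool_rot: [0.0, -0.017, 1.0, -0.0]
force: [-0.9, -0.5, 2.8]
width: 14.6
grip_force: 78.0
{'t': 15.425, 'ee_pos': [523.952, -232.173, -3.709], 'tool_rot': [0.0, -0.017, 1.0, -0.0], 'force': [-0.886, -0.501, 2.791], 'ft_torque': [0.059, 0.128, 0.004], 'width': 14.621, 'grip_force': 78.027}
```

Grasped. Next: lift, turn to the stand's yaw, and travel to in front of the ring.

```bash
python3 -m jog '[[0,0,0,-0.2,0],[0,0,0,-0.4,0],[0,0,0,-0.5,0],[0,0,0,-0.5,0],[0,0,0,-0.52,-0.36],[0,0.1,0.4,0,0],[0,0.1,0.75,0,0],[0,0.1,0.75,0,0],[0,0.1,0.75,0,0],[0,0.1,0.75,0,0],[0,0.1,0.75,0,0],[0,0.1,0.75,0,0],[0,0.1,0.75,0,0],[0,0.1,0.75,0,0],[0,0,0.44,0,0],[0,0,0,0,0],[0,0,0,0,0]]'
cat > rodpose.py <<'E'
from h import *
a=np.arctan(.0975); ex=np.array([np.cos(a),np.sin(a)]); ey=np.array([-ex[1],ex[0]]); o=np.array([600.8,50.3])
def rel():
    S=[manip.read_state()]; s=S[0]; p=np.array(s['ee_pos']); q=s['tool_rot']; M=R.from_quat([q[1],q[2],q[3],q[0]]).as_matrix()
    r=-M[:2,0]; tip=p[:2]+115*r
    print('t',round(s['t'],2),'grip XYZ',np.round([(p[:2]-o)@ex,(p[:2]-o)@ey,p[2]+48.7],2),'tip XY',np.round([(tip-o)@ex,(tip-o)@ey],2),'yawerr',round(np.arctan2(r[1],r[0])-a,4),'pitch',round(float(M[2,0]),4),'F stand',np.round([np.dot(s['force'][:2],ex),np.dot(s['force'][:2],ey),s['force'][2]],1),'M',np.round(s['ft_torque'],2),'w',round(s['width'],1))
if __name__=='__main__': rel()
E
python3 rodpose.py; python3 - <<'E'
from h import *
im,d,T=snap('scene','s6.png')
for q in('rod_tip','rod_grip','push_rod'): print(q,find(q,'scene',T))
im,d,T=snap('top')
for q in('rod_tip','rod_grip'): print(q,find(q,'top',T))
E
```

```text
t: 17.55
ee_pos: [461.2, 36.0, 80.7]
tool_rot: [-0.0, -0.047, 0.999, -0.0]
force: [0.7, 1.2, -1.8]
width: 14.5
grip_force: 78.1
t 17.55 grip XYZ [-140.32   -0.65  129.44] tip XY [-25.32  -0.91] yawerr -0.0023 pitch 0.001 F stand [ 0.8  1.1 -1.8] M [-0.02  0.03  0.02] w 14.5
rod_tip [(0.72, array([579.6,  45. , 129. ]))]
rod_grip [(0.91, array([461.8,  35.2, 124.9]))]
push_rod [(0.85, array([463.4,  35.8, 132. ]))]
rod_tip [(0.57, array([575.2,  49.4, 132.5]))]
rod_grip []
```

```bash
python3 -m jog '[[0,0,0,0.4,-0.01],[0,0,0,0.5,0],[0,0,0,0.5,0],[0,0,0,0.3,0],[0,0,0.01,0.16,0],[0,0,0,0,0],[0,0,0,0,0]]'; python3 rodpose.py; python3 - <<'E'
from h import *
from rodpose import *
im,d,T=snap('wrist'); P=cloud('push_rod','wrist',d,T); X=(P[:,:2]-o)@ex; Y=(P[:,:2]-o)@ey
for x in range(-190,0,10):
    m=(X>=x)&(X<x+10)&(P[:,2]>30)
    if m.sum()>8: print(x,m.sum(),np.round([np.percentile(Y[m],2),np.percentile(Y[m],98),np.percentile(P[m,2],97)],1))
im,d,T=snap('scene'); c=im[160:230,200:300,::-1]; cv2.imwrite('pics/s7.png',cv2.resize(c,None,fx=8,fy=8,interpolation=cv2.INTER_CUBIC))
E
```

```text
t: 18.77
ee_pos: [462.2, 37.2, 6.9]
tool_rot: [0.0, -0.049, 0.999, 0.0]
force: [-0.2, -0.6, -1.5]
width: 14.5
grip_force: 78.1
t 18.77 grip XYZ [-139.26    0.4    55.63] tip XY [-24.26   0.44] yawerr 0.0003 pitch -0.0009 F stand [-0.3 -0.5 -1.5] M [-0.01  0.03 -0.03] w 14.5
-190 454 [-6.1  7.1 63.4]
-180 926 [-6.6  7.6 63.7]
-170 928 [-6.9  7.9 64.6]
-160 880 [-7.2  8.1 64.6]
-150 767 [-6.3  7.7 64.7]
-140 683 [-6.1  7.5 64.7]
-130 653 [-6.3  7.6 64.7]
-120 516 [-6.4  8.2 64.5]
-110 28 [-2.8  4.7 60.7]
```

View pics/s7.png

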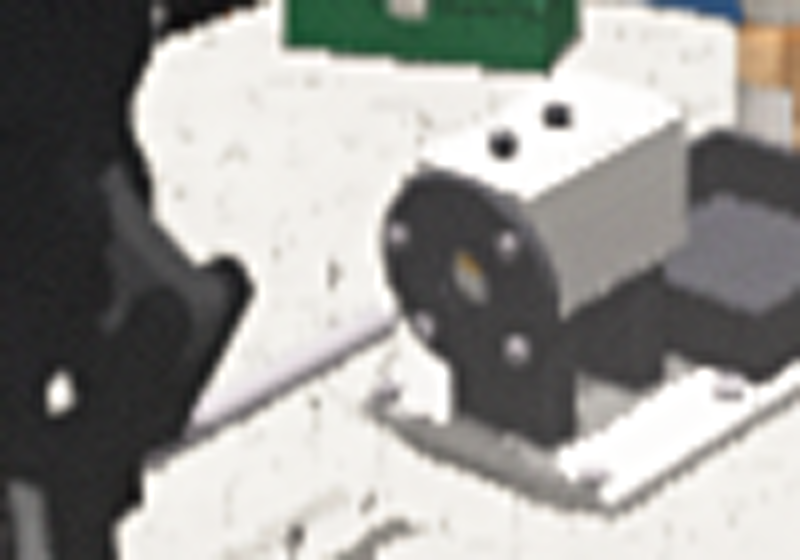

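The rod points at the ring, with its tip at (390,325). Extended by 24 mm it meets the ring at about (458,285), close to the bolt-circle centre at (461,287). I approach carefully.

```bash
python3 -m jog '[[0,-0.2,0,0.01,0],[0,-0.2,-0.01,0,0],[0,-0.1,0,0,0],[0,0,0,0,0]]'; python3 rodpose.py; python3 -m jog '[[0,-0.06,0,0,0],[0,-0.05,0,0,0],[0,0,0,0,0]]'; python3 rodpose.py
```

```text
t: 19.42
ee_pos: [482.3, 38.8, 6.1]
tool_rot: [0.0, -0.049, 0.999, 0.0]
force: [-0.5, 0.0, -1.5]
width: 14.9
grip_force: 78.1
t 19.43 grip XYZ [-1.1908e+02  1.0000e-02  5.4770e+01] tip XY [-4.08  0.03] yawerr 0.0002 pitch -0.0006 F stand [-0.5  0.1 -1.5] M [0.04 0.02 0.02] w 14.9
t: 19.8
ee_pos: [486.3, 39.2, 6.1]
tool_rot: [0.0, -0.049, 0.999, 0.0]
force: [-0.0, 0.4, -1.5]
width: 14.7
grip_force: 78.1
t 19.8 grip XYZ [-1.1502e+02  6.0000e-02  5.4790e+01] tip XY [-0.02  0.11] yawerr 0.0004 pitch -0.0003 F stand [ 0.   0.4 -1.5] M [-0.    0.05 -0.04] w 14.7
```

```bash
python3 -m jog '[[0,-0.05,0,0,0],[0,0,0,0,0]]'; python3 rodpose.py
```

```text
t: 20.05
ee_pos: [488.3, 39.4, 6.1]
tool_rot: [0.0, -0.049, 0.999, 0.0]
force: [-0.4, 0.3, -1.3]
width: 14.6
grip_force: 78.1
t 20.05 grip XYZ [-1.1299e+02  4.0000e-02  5.4780e+01] tip XY [2.01 0.08] yawerr 0.0004 pitch -0.0003 F stand [-0.4  0.3 -1.3] M [ 0.02 -0.01 -0.  ] w 14.6
```

```bash
python3 -m jog '[[0,-0.04,0,0,0],[0,0,0,0,0]]'; python3 rodpose.py; python3 -m jog '[[0,-0.04,0,0,0],[0,0,0,0,0]]'; python3 rodpose.py
```

```text
t: 20.3
ee_pos: [489.9, 39.5, 6.1]
tool_rot: [0.0, -0.049, 0.999, 0.0]
force: [-0.9, -0.5, -1.4]
width: 14.7
grip_force: 78.1
t 20.3 grip XYZ [-1.1142e+02  5.0000e-02  5.4780e+01] tip XY [3.58 0.09] yawerr 0.0004 pitch -0.0003 F stand [-1.  -0.4 -1.4] M [-0.04 -0.03 -0.01] w 14.7
t: 20.55
ee_pos: [491.5, 39.7, 6.1]
tool_rot: [0.0, -0.049, 0.999, 0.0]
force: [-0.4, 0.8, -0.4]
width: 14.7
grip_force: 78.1
t 20.55 grip XYZ [-1.0978e+02  3.0000e-02  5.4790e+01] tip XY [5.22 0.07] yawerr 0.0003 pitch -0.0003 F stand [-0.3  0.8 -0.4] M [-0.01  0.06 -0.  ] w 14.7
```

```bash
python3 -m jog '[[0,-0.04,0,0,0],[0,0,0,0,0]]'; python3 rodpose.py;
```

```text
t: 20.8
ee_pos: [493.1, 39.8, 6.1]
tool_rot: [0.0, -0.049, 0.999, 0.0]
force: [0.6, -0.6, -1.0]
width: 15.1
grip_force: 78.1
t 20.8 grip XYZ [-1.082e+02  5.000e-02  5.480e+01] tip XY [6.8  0.09] yawerr 0.0004 pitch -0.0003 F stand [ 0.5 -0.6 -1. ] M [-0.04  0.01 -0.03] w 15.1
```

No resistance at 6.8 mm past the face, so the rod is in the hole. I continue slowly until it meets the slug.

```bash
python3 -m jog '[[0,-0.05,0,0,0],[0,-0.05,0,0,0],[0,0,0,0,0]]'; python3 rodpose.py; python3 -m jog '[[0,-0.05,0,0,0],[0,-0.05,0,0,0],[0,0,0,0,0]]'; python3 rodpose.py
```

```text
t: 21.18
ee_pos: [497.2, 40.2, 6.1]
tool_rot: [0.0, -0.049, 0.999, 0.0]
force: [-0.0, 0.2, -0.7]
width: 14.6
grip_force: 78.1
t 21.18 grip XYZ [-1.0405e+02  4.0000e-02  5.4800e+01] tip XY [10.95  0.08] yawerr 0.0003 pitch -0.0005 F stand [-0.   0.2 -0.7] M [ 0.02 -0.    0.  ] w 14.6
t: 21.55
ee_pos: [501.2, 40.7, 6.1]
tool_rot: [0.0, -0.049, 0.999, 0.0]
force: [-0.4, -0.2, -1.1]
width: 15.1
grip_force: 78.1
t 21.55 grip XYZ [-1.0011e+02  7.0000e-02  5.4800e+01] tip XY [14.89  0.11] yawerr 0.0004 pitch -0.0004 F stand [-0.4 -0.1 -1.1] M [ 0.01 -0.   -0.01] w 15.1
```

```bash
python3 -m jog '[[0,-0.05,0,0,0],[0,-0.05,0,0,0],[0,0,0,0,0]]'; python3 rodpose.py
```

```text
t: 21.92
ee_pos: [502.3, 40.5, 5.8]
tool_rot: [-0.002, -0.049, 0.999, -0.0]
force: [-5.0, 0.1, 0.8]
width: 14.8
grip_force: 78.2
t 21.93 grip XYZ [-98.99  -0.2   54.5 ] tip XY [16.   -0.11] yawerr 0.0008 pitch 0.0047 F stand [-4.9  0.5  0.8] M [0.01 0.84 0.08] w 14.8
```

Slug contact at 5 N, and the arm is compliant. I keep pushing gently.

```bash
python3 -m jog '[[0,-0.05,0,0,0],[0,-0.05,0,0,0],[0,0,0,0,0]]'; python3 rodpose.py; python3 -m jog '[[0,-0.04,0,0,0],[0,-0.04,0,0,0],[0,0,0,0,0]]'; python3 rodpose.py
```

```text
t: 22.3
ee_pos: [504.4, 40.4, 5.6]
tool_rot: [-0.004, -0.049, 0.999, -0.001]
force: [-8.2, -0.4, 2.7]
width: 14.5
grip_force: 78.3
t 22.3 grip XYZ [-96.9   -0.55  54.33] tip XY [18.1  -0.46] yawerr 0.0007 pitch 0.008 F stand [-8.2  0.4  2.7] M [-0.02  1.28 -0.  ] w 14.5
t: 22.68
ee_pos: [507.4, 40.5, 5.6]
tool_rot: [-0.004, -0.049, 0.999, -0.001]
force: [-8.6, -0.9, 2.2]
width: 14.8
grip_force: 78.4
t 22.68 grip XYZ [-93.87  -0.68  54.31] tip XY [21.12 -0.63] yawerr 0.0005 pitch 0.0083 F stand [-8.7 -0.1  2.2] M [-0.12  1.27  0.02] w 14.8
```

```bash
python3 -m jog '[[0,-0.05,0.01,-0.015,0],[0,-0.06,0,0,0],[0,-0.06,0,0,0],[0,-0.06,0,0,0],[0,-0.06,0,0,0],[0,0,0,0,0]]'; python3 rodpose.py; python3 -m jog '[[0,-0.06,0,0,0],[0,-0.06,0,0,0],[0,-0.06,0,0,0],[0,-0.06,0,0,0],[0,0,0,0,0]]'; python3 rodpose.py
```

```text
t: 23.42
ee_pos: [519.5, 42.0, 6.1]
tool_rot: [-0.004, -0.049, 0.999, -0.001]
force: [-6.2, -0.6, 1.1]
width: 14.6
grip_force: 78.2
t 23.43 grip XYZ [-81.77  -0.38  54.81] tip XY [33.23 -0.36] yawerr 0.0002 pitch 0.0076 F stand [-6.3  0.1  1.1] M [-0.2   1.23  0.02] w 14.6
t: 24.05
ee_pos: [529.0, 43.0, 6.1]
tool_rot: [-0.004, -0.049, 0.999, -0.001]
force: [-7.4, -0.2, 0.7]
width: 14.5
grip_force: 78.2
t 24.05 grip XYZ [-72.14  -0.33  54.75] tip XY [42.86 -0.31] yawerr 0.0002 pitch 0.0076 F stand [-7.4  0.5  0.7] M [-0.17  1.2   0.03] w 14.5
```

```bash
python3 -m jog '[[0,-0.06,0,0,0],[0,-0.06,0,0,0],[0,-0.06,0,0,0],[0,-0.06,0,0,0],[0,0,0,0,0]]'; python3 rodpose.py
```

```text
t: 24.68
ee_pos: [544.0, 45.4, 6.9]
tool_rot: [0.001, -0.049, 0.999, 0.0]
force: [-0.6, 0.3, 0.5]
width: 14.8
grip_force: 78.0
t 24.68 grip XYZ [-57.05   0.61  55.56] tip XY [57.95  0.66] yawerr 0.0004 pitch -0.0022 F stand [-0.6  0.4  0.5] M [ 0.04  0.   -0.01] w 14.8
```

The force dropped away, so the slug has likely tipped out. I push on to 69 mm and check.

```bash
python3 -m jog '[[0,-0.05,-0.005,0.01,0],[0,-0.06,0,0,0],[0,-0.06,0,0,0],[0,-0.06,0,0,0],[0,-0.04,0,0,0],[0,0,0,0,0],[0,0,0,0,0]]'; python3 rodpose.py; python3 - <<'E'
from rodpose import *
for n in('top','scene'):
    im,d,T=snap(n,n+'8.png')
    for q in('slug','slug_center'):
        for p,w in find(q,n,T): print(n,q,p,w,'rel',np.round([(w[:2]-o)@ex,(w[:2]-o)@ey],1))
im=cv2.imread('pics/scene8.png')[150:220,230:330]; tp=cv2.imread('pics/top8.png')[150:220,200:280]
cv2.imwrite('pics/s8.png',np.hstack([cv2.resize(im,(500,350),interpolation=2),cv2.resize(tp,(300,350),interpolation=2)]))
E
```

```text
t: 25.55
ee_pos: [553.3, 45.9, 6.3]
tool_rot: [-0.0, -0.049, 0.999, 0.0]
force: [0.4, 0.1, -1.7]
width: 14.8
grip_force: 78.0
t 25.55 grip XYZ [-47.75   0.22  54.96] tip XY [67.25  0.27] yawerr 0.0004 pitch 0.0002 F stand [ 0.4  0.  -1.7] M [ 0.04 -0.03 -0.02] w 14.8
top slug 0.57 [684.2  58.5  32.6] rel [83.8  0.1]
top slug_center 0.4 [684.1  60.2  28.8] rel [83.9  1.8]
scene slug 0.59 [689.7  57.7  25.8] rel [89.2 -1.3]
scene slug 0.42 [606.7  49.8  -6.2] rel [ 5.8 -1.1]
scene slug_center 0.51 [681.5  56.9  31.8] rel [81.  -1.3]
```

View pics/s8.png

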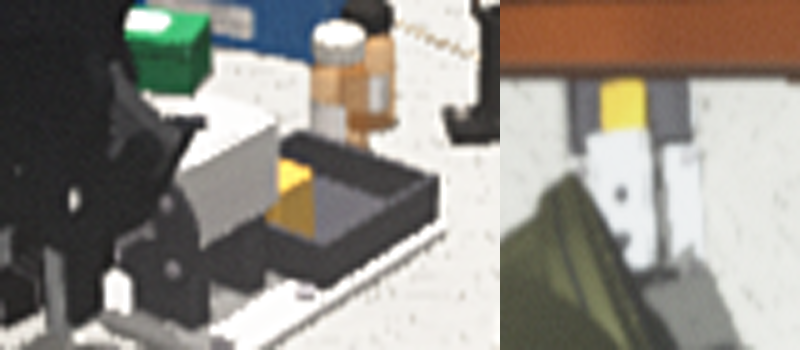

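The slug stands in the tray just behind the tube exit, brass at (290,195). I measure its height.

```bash
cat > slug.py <<'E'
from rodpose import *
for n in('top','scene'):
    im,d,T=snap(n); hsv=cv2.cvtColor(im,cv2.COLOR_RGB2HSV); v,u=np.nonzero((hsv[...,1]>120)&(hsv[...,0]>15)&(hsv[...,0]<35)&(d>0))
    P=world(n,np.c_[u,v],d[v,u],T); X=(P[:,:2]-o)@ex; Y=(P[:,:2]-o)@ey; m=(X>60)&(X<150)&(abs(Y)<40)&(P[:,2]<90)
    if m.any(): print(n,m.sum(),'X',np.percentile(X[m],[3,97]).round(1),'Y',np.percentile(Y[m],[3,97]).round(1),'Z',np.percentile(P[m,2],[3,50,97]).round(1))
E
python3 slug.py; python3 -m jog '[[0,0.06,0,0,0],[0,0.06,0,0,0],[0,0.06,0,0,0],[0,0.06,0,0,0],[0,0,0,0,0]]'; python3 rodpose.py; python3 slug.py
```

```text
top 101 X [74.8 93.4] Y [-9.9 14.4] Z [41.3 46.3 49.1]
scene 91 X [ 72.7 144.9] Y [-14.4  32.8] Z [13.2 34.2 44.1]
t: 26.58
ee_pos: [543.5, 45.0, 6.3]
tool_rot: [-0.0, -0.049, 0.999, -0.0]
force: [0.1, 0.0, -1.0]
width: 15.0
grip_force: 78.0
t 26.57 grip XYZ [-57.5    0.24  55.  ] tip XY [57.5  0.3] yawerr 0.0005 pitch 0.0003 F stand [ 0.1  0.  -1. ] M [ 0.01  0.02 -0.01] w 15.0
top 101 X [74.9 93.5] Y [-9.9 14.3] Z [41.1 46.8 49.3]
scene 91 X [ 72.9 144. ] Y [-14.4  33.3] Z [12.9 33.8 44.2]
```

The slug stands on end, at rest, with its top at about 45 mm, so its centre is near 28 mm, inside the limit. Now I draw the rod out.

```bash
python3 -m jog '[[0,0.1,0,0,0],[0,0.2,0,0,0],[0,0.2,0,0,0],[0,0.2,0,0,0],[0,0.2,0,0,0],[0,0.2,0,0,0],[0,0.2,0,0,0],[0,0.3,0,0,0],[0,0.3,0,0,0],[0,0.3,0,0,0],[0,0,0,-0.3,0],[0,0,0,-0.5,0],[0,0,0,-0.5,0],[0,0,0,-0.5,0],[0,0,0,0,0]]'; python3 rodpose.py; python3 slug.py
```

```text
t: 28.55
ee_pos: [457.9, 36.5, 79.9]
tool_rot: [0.002, -0.048, 0.999, 0.0]
force: [-0.2, -0.1, -1.1]
width: 14.9
grip_force: 78.0
t 28.55 grip XYZ [-143.55    0.16  128.62] tip XY [-28.55   0.13] yawerr -0.0003 pitch -0.0044 F stand [-0.2 -0.1 -1.1] M [ 0.03 -0.01  0.02] w 14.9
top 100 X [74.7 93.6] Y [-9.8 14.5] Z [38.1 46.4 49.2]
scene 86 X [ 72.5 144.8] Y [-14.6  34. ] Z [13.  35.3 44. ]
```

```bash
python3 -m jog '[[0,-0.11,-0.4,0,0],[0,-0.11,-0.75,0,0],[0,-0.11,-0.75,0,0],[0,-0.11,-0.75,0,0],[0,-0.11,-0.75,0,0],[0,-0.11,-0.75,0,0],[0,-0.11,-0.75,0,0],[0,-0.11,-0.75,0,0],[0,-0.11,-0.75,0,0],[0,0,-0.45,0,0],[0,0,0,0,0.36],[0,0,0,0,0],[0,0,0,0,0]]'; python3 - <<'E'
from h import *
st(); im,d,T=snap('scene')
for q in('rod_tip','rod_grip'): print(q,find(q,'scene',T))
im,d,T=snap('top')
for q in('rod_tip','rod_grip'): print(q,find(q,'top',T))
im,d,T=snap('wrist'); P=cloud('push_rod','wrist',d,T); p=manip.read_state()['ee_pos']
print('handle rear/front rel tcp', [(np.percentile(P[P[:,2]>p[2]+48,0]-p[0],q)).round(1) for q in(0.5,99.5)], 'z',np.percentile(P[:,2],95)-p[2])
E
```

```text
t: 30.28
ee_pos: [522.1, -231.5, 78.0]
tool_rot: [-0.0, -0.018, 1.0, 0.0]
force: [0.3, 0.2, -1.2]
width: 14.6
grip_force: 78.1
{'t': 30.275, 'ee_pos': [522.114, -231.527, 77.956], 'tool_rot': [-0.0, -0.018, 1.0, 0.0], 'force': [0.28, 0.184, -1.179], 'ft_torque': [0.008, -0.004, 0.004], 'width': 14.624, 'grip_force': 78.121}
rod_tip []
rod_grip [(0.93, array([ 528.6, -233.6,  121.6]))]
rod_tip [(0.61, array([ 638.5, -226.4,  128.6])), (0.39, array([603.9,  52.5,  58.9]))]
rod_grip []
handle rear/front rel tcp [np.float64(-44.1), np.float64(30.6)] z 57.47270338092025
```

```bash
python3 -m jog '[[0,-0.047,-0.02,0.2,0],[0,0,0,0.4,0],[0,0,0,0.4,0],[0,0,0,0.4,0],[0,0,0,0.2,0],[0,0,0,0,0],[0,0,0,0,0]]'; python3 -c "
from h import *; st()"
```

```text
t: 31.55
ee_pos: [524.7, -233.2, 14.6]
tool_rot: [0.0, -0.017, 1.0, -0.0]
force: [-0.5, 0.1, -1.6]
width: 15.0
grip_force: 78.1
{'t': 31.55, 'ee_pos': [524.67, -233.247, 14.603], 'tool_rot': [0.0, -0.017, 1.0, -0.0], 'force': [-0.545, 0.104, -1.592], 'ft_torque': [-0.017, 0.028, -0.033], 'width': 14.978, 'grip_force': 78.119}
```

```bash
python3 -m jog '[[0,0.01,0.025,0.1,0],[0,0,0,0.12,0],[0,0,0,0.1,0],[0,0,0,0.08,0],[0,0,0,0.045,0],[0,0,0,0,0],[0,0,0,0,0]]'; python3 -c "
from h import *; st()"
```

```text
t: 32.42
ee_pos: [523.9, -232.2, -3.5]
tool_rot: [0.0, -0.017, 1.0, 0.0]
force: [0.8, -0.7, -0.7]
width: 14.2
grip_force: 78.3
{'t': 32.425, 'ee_pos': [523.908, -232.167, -3.506], 'tool_rot': [0.0, -0.017, 1.0, 0.0], 'force': [0.79, -0.706, -0.68], 'ft_torque': [-0.018, 0.01, -0.008], 'width': 14.245, 'grip_force': 78.253}
```

Seated where it was. Now I release, retreat straight up, and check.

```bash
python3 -m jog '[[0.3,0,0,0,0],[0.6,0,0,0,0],[1,0,0,0,0],[1,0,0,0,0],[1,0,0,0,0],[1,0,0,0,0],[1,0,0,-0.3,0],[1,0,0,-0.6,0],[1,0,0,-0.8,0],[1,0,0,-0.8,0],[1,0,0,-0.8,0],[1,-0.6,0,-0.6,0],[1,-0.6,0,0,0],[1,-0.6,0,0,0],[1,0,0,0,0],[1,0,0,0,0]]'; python3 rod.py; python3 slug.py; python3 - <<'E'
from h import *
for n in('top','scene'):
    im,d,T=snap(n,n+'9.png')
    for q in('clamp_fork','tape_roll','rod_grip','rod_tip','slug_center'): print(n,q,find(q,n,T,1))
E
```

```text
t: 34.42
ee_pos: [594.6, -229.8, 152.6]
tool_rot: [-0.001, -0.017, 1.0, -0.0]
force: [0.5, 0.1, -0.0]
width: 85.6
grip_force: 0.0
{'t': 34.425, 'ee_pos': [594.564, -229.847, 152.589], 'tool_rot': [-0.001, -0.017, 1.0, -0.0], 'force': [0.487, 0.101, -0.016], 'ft_torque': [0.029, 0.052, -0.019], 'width': 85.6, 'grip_force': 0.0}
rod_grip [(0.57, array([ 525.6, -229.9,   42.4]))]
rod_tip [(0.73, array([ 639.8, -228.1,   43.3]))]
cradle_seat [(0.91, array([ 523. , -232.5,   42. ]))]
cradle [(0.73, array([ 520.4, -232.1,   -1. ]))]
handle top [ 557.7 -231. ] [154.9  15.5] 1.527759075164795 52.613694132779756
480 211 [-240.  -226.5   53. ]
490 213 [-239.6 -225.4   54.1]
500 230 [-239.4 -225.    54.4]
510 218 [-239.1 -224.5   54. ]
520 223 [-239.5 -224.3   54.2]
530 206 [-239.2 -224.6   54.1]
540 214 [-239.1 -224.2   54.2]
550 122 [-238.  -226.1   53.4]
560 102 [-235.1 -226.8   50.1]
570 100 [-233.9 -226.4   50.2]
580 106 [-234.6 -226.1   50.3]
590 105 [-234.2 -225.6   50.5]
600 107 [-233.9 -224.4   50.2]
610 101 [-233.6 -224.9   50.1]
620 93 [-233.3 -224.5   50.4]
630 59 [-232.1 -224.3   50.3]
base [ 553.9 -231.5] [148.8  50. ] 1.9398303031921387
top 97 X [75.1 93.3] Y [-9.9 14. ] Z [39.6 46.5 49.4]
scene 89 X [ 73.5 144.3] Y [-15.   33.9] Z [13.5 34.4 43.9]
top clamp_fork [(0.73, array([512.3, -78. ,  -0.7]))]
top tape_roll [(0.56, array([704.1, -77.6,   3. ]))]
top rod_grip [(0.67, array([ 521.2, -232.2,   48.8]))]
top rod_tip []
top slug_center [(0.6, array([684.3,  61.7,  31. ]))]
scene clamp_fork [(0.56, array([ 5.212e+02, -8.030e+01,  4.000e-01]))]
scene tape_roll [(0.69, array([709.6, -81.2,  -0.8]))]
scene rod_grip [(0.96, array([ 530.8, -234.4,   37.8]))]
scene rod_tip [(0.74, array([ 641.3, -231.6,   42.3]))]
scene slug_center [(0.62, array([682.6,  55.9,  30.9]))]
```

View pics/scene9.png

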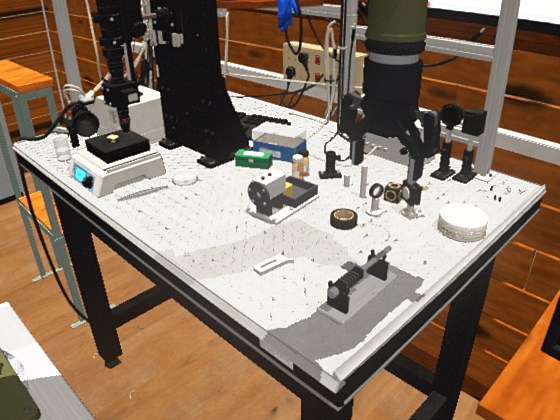

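The picture shows the rod at home (360,280), the slug in the tray (288,188), and the fork and tape in place. I double-check the slug's height against known heights in the same images.

```bash
python3 - <<'E'
from rodpose import *
im,d,T=snap('top'); v,u=np.nonzero(d>0); P=world('top',np.c_[u,v],d[v,u],T); X=(P[:,:2]-o)@ex; Y=(P[:,:2]-o)@ey
for x in range(10,150,6):
    r=[]
    for y in(-30,-15,0,15):
        m=(X>=x)&(X<x+6)&(Y>=y)&(Y<y+15)&(P[:,2]<100); r.append(np.median(P[m,2]).round(1) if m.any() else None)
    print(x,r)
E
```

```text
10 [np.float64(10.5), np.float64(83.0), np.float64(83.7), np.float64(82.9)]
16 [np.float64(10.7), np.float64(83.4), np.float64(83.7), np.float64(83.9)]
22 [np.float64(11.0), np.float64(83.1), np.float64(83.5), np.float64(83.7)]
28 [np.float64(9.6), np.float64(82.9), np.float64(83.6), np.float64(84.0)]
34 [np.float64(11.2), np.float64(83.3), np.float64(84.9), np.float64(83.6)]
40 [np.float64(9.5), np.float64(83.1), np.float64(83.6), np.float64(83.4)]
46 [np.float64(10.7), np.float64(83.2), np.float64(83.7), np.float64(83.6)]
52 [np.float64(10.6), np.float64(82.4), np.float64(84.1), np.float64(83.6)]
58 [np.float64(10.7), np.float64(83.4), np.float64(83.7), np.float64(84.2)]
64 [np.float64(15.0), np.float64(22.1), np.float64(82.7), np.float64(31.4)]
70 [np.float64(13.6), np.float64(46.3), np.float64(46.1), np.float64(30.7)]
76 [np.float64(11.9), np.float64(45.2), np.float64(47.4), np.float64(13.1)]
82 [np.float64(13.2), np.float64(42.5), np.float64(46.8), np.float64(13.6)]
88 [np.float64(12.3), np.float64(43.4), np.float64(47.0), np.float64(11.6)]
94 [np.float64(13.6), np.float64(13.0), np.float64(43.6), np.float64(12.3)]
100 [None, None, None, np.float64(14.0)]
106 [None, None, None, None]
112 [None, None, None, None]
118 [None, None, None, None]
124 [None, None, None, None]
130 [None, None, None, None]
136 [None, None, None, None]
142 [None, None, None, None]
148 [None, None, None, None]
```

The slug stands flat and upright (floor 11, top about 45), with its centre at about 28 mm, so all conditions hold. Handing in.

```bash
python3 -c "
from cell import ticket; print(ticket.finish_job())"
```

```text
the job is handed in; nothing more can be done
None
```

The job is handed in (no verdict came back): the slug is out and stands on end, at rest, in the catch tray, the rod is back in its cradle, and the fork and tape roll look unmoved; push-force readings stayed under 9 N, and the first grasp closed on air because the real fingertips sit about 30 mm behind the reported TCP.

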